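Find the box with the red gel comb

TASK

One of the three teal lidded boxes on the gel bench holds the red gel comb; the other two hold combs of other colours. Lift the lids off one at a time, putting each wrong box's own lid properly back before you open the next, until you find the red comb. Leave only that box open, its lid set down (not dropped) knob up on the bare bench just in front of it, towards the robot, and the red comb standing undisturbed in its box.

Things in the scene. Friction and masses are not known exactly. Their poses are not given: they have to be found in the camera images.
- lid_a: lid of the left box (largest y): opaque teal cover, 108 x 108 x 62 mm, walls and top 4 mm, open underneath, 140 g; round upright black knob, 28 mm across, 30 mm tall, on the centre of its top. Origin: centre of its bottom edge, 6 mm above the bench when on its box; knob 62 to 92 mm above the origin; x, y along its sides, z up. The three lids and boxes are alike.
- lid_b: lid of the middle box, like lid_a. Each lid stands loose over a box fixed to the bench (unlisted; centred under its lid at the start to 2 mm): white plinth 114 x 114 x 6 mm with an open dish 90 x 90 mm, rim 22 mm above the bench. The lid has 5 mm play round the dish; lift it straight up 60 mm or more to clear dish and comb.
- lid_c: lid of the right box (smallest y), like lid_a. The bench in front of each box is bare: an opened lid can stand with its centre 150 mm from its box's centre, straight along -x (towards the robot), origin then at bench height.
- red_comb: red plastic gel comb, 64 mm long (its y), 32 mm over its two feet (x), 46 mm tall: a 14 mm thick bar over six teeth. Stands in one of the three dishes, within 5 mm of its centre, any yaw, hidden by the lid. Origin: centre of its underside, 10 mm above the bench; z up. Combs of the same shape, one white, one black, are in the other two boxes.

How it is judged (in metres and radians):
At the end, for the whole second after the job is handed in: One lid stands at rest on the bench (bottom under 12 mm up, upright to 4 deg, over 100 mm from its start); the other two are on their boxes (within 12 mm, level to 4 deg); every lid over 100 mm from the red comb, which is at rest, upright to 8 deg and within 20 mm of its start ((((distance of lid_a from where it was at the start of the episode above 0.1 m and height (world z) of lid_a below 0.012 m and angle between lid_a's own z axis and vertical below 0.08 rad and linear speed of lid_a below 0.02 m/s) and (distance of lid_b from where it was at the start of the episode below 0.012 m and angle between lid_b's own z axis and vertical below 0.08 rad) and (distance of lid_c from where it was at the start of the episode below 0.012 m and angle between lid_c's own z axis and vertical below 0.08 rad)) or ((distance of lid_b from where it was at the start of the episode above 0.1 m and height (world z) of lid_b below 0.012 m and angle between lid_b's own z axis and vertical below 0.08 rad and linear speed of lid_b below 0.02 m/s) and (distance of lid_a from where it was at the start of the episode below 0.012 m and angle between lid_a's own z axis and vertical below 0.08 rad) and (distance of lid_c from where it was at the start of the episode below 0.012 m and angle between lid_c's own z axis and vertical below 0.08 rad)) or ((distance of lid_c from where it was at the start of the episode above 0.1 m and height (world z) of lid_c below 0.012 m and angle between lid_c's own z axis and vertical below 0.08 rad and linear speed of lid_c below 0.02 m/s) and (distance of lid_a from where it was at the start of the episode below 0.012 m and angle between lid_a's own z axis and vertical below 0.08 rad) and (distance of lid_b from where it was at the start of the episode below 0.012 m and angle between lid_b's own z axis and vertical below 0.08 rad))) and horizontal distance between each of lid_a, lid_b, lid_c and red_comb above 0.1 m and distance of red_comb from where it was at the start of the episode below 0.02 m and angle between red_comb's own z axis and vertical below 0.15 rad and linear speed of red_comb below 0.02 m/s); the robot touches nothing.
It fails at once if two lids off their boxes at once (both more than 40 mm from where they started) (distance of each of lid_a, lid_b from where it was at the start of the episode above 0.04 m or distance of each of lid_a, lid_c from where it was at the start of the episode above 0.04 m or distance of each of lid_b, lid_c from where it was at the start of the episode above 0.04 m).
It fails at once if a lid dropped: faster than 0.7 m/s within 30 mm of the bench ((height (world z) of lid_a below 0.03 m and linear speed of lid_a above 0.7 m/s) or (height (world z) of lid_b below 0.03 m and linear speed of lid_b above 0.7 m/s) or (height (world z) of lid_c below 0.03 m and linear speed of lid_c above 0.7 m/s)).
It fails at once if the red comb knocked over or out (tilted more than 30 degrees, or moved more than 40 mm) (angle between red_comb's own z axis and vertical above 0.52 rad or distance of red_comb from where it was at the start of the episode above 0.04 m).
It also fails if it takes over 67 s, if anything falls off the work surface, if the arm or the gripper's body presses on something with over 40 N, if the wrist force passes 120 N, or if a joint passes its speed limit or range.

ROBOT

A 6-joint arm with a two-finger parallel gripper is mounted at the origin on the work surface. World frame = base frame: x ahead of the robot, y to its left, z up, the work surface at z = 0. Lengths are in mm, angles in rad, forces in N, time in s.
With the tool pointing down it reaches from about 275 to 750 mm from the base axis. Payload 10.2 kg.
Tool frame: the origin (TCP) lies at the centre of the arm's flange, where the gripper is bolted on; the fingertips stand 173 mm ahead of it and the grasp point (between the pads) lies 155 mm ahead of it; z points along the fingers, y is the line along which they close (so a half turn about z gives the same grasp; the last joint's range is limited). The gripper opens to 85 mm and grips with 20 to 120 N. Pads are 22 mm wide; open, the fingers measure 114 mm over their backs; the gripper's body (76 mm by 85 mm) begins 54 mm behind the grasp point. The pads swing forward as they close: fully open they stand 13 mm farther back than shut.
Start: joints at [1.012, 0.313, 1.498, -0, 1.331, -0.223], TCP at [173.014, 495.68, 404.694] pointing down, gripper open.
Joint ranges: [-2.94, 2.94], [-0.97, 2.17], [0.19, 2.56], [-1.23, 4.37], [0.02, 3.11], [-2.88, 2.88]. Speed limits (rad/s): [2.39, 2.39, 3.01, 3.14, 3.14, 3.14].

INTERFACE

Orientations are given as a unit quaternion [w, x, y, z].
In Python, from rig import ctrl, optics gives the robot as it stands (ctrl), with the cameras (optics).
- The arm moves only by the tool jog_arm, called after "Request:" as name(argument=value, ...), one argument or row to a line, values as JSON. Schema: {"type":"object","properties":{"steps":{"type":"array","items":{"type":"object","properties":{"dx":{"type":"number"},"dy":{"type":"number"},"dz":{"type":"number"},"wx":{"type":"number"},"wy":{"type":"number"},"wz":{"type":"number"}},"additionalProperties":false},"minItems":1,"maxItems":8},"jaw":{"type":"number"},"clamp_n":{"type":"number"},"only":{"type":"string"},"quiet":{"type":"boolean"},"lines":{"type":"string"}},"required":["steps"],"additionalProperties":false}. steps is a list of rows, 1 to 8 of them, each an object with the fields dx, dy, dz (the shift in parts of the range, where 1.0 means 750 mm), wx, wy, wz (a rotation vector in a scale on which 1.0 is pi/2 rad); a field left out counts as zero; each row is the pose to reach, as a shift and turn from the pose commanded when the call began, along the tool's axes at that moment; what a row does not reach only later rows make up. A row lasts 1/10 s, in which the tool goes at most 50 mm and 0.15 rad, less where a joint would pass 70% of its speed; a pose out of reach is approached as far as the arm can. jaw is the opening from 0.0 (shut) to 1.0 (fully open), set as the call begins (left out keeps the last). The fingers move at their own pace and stop on an object; clamp_n is the grip in N (left out, the last holds). Time passes only in rows, so rows that do not move let the fingers close. The tool returns the time, the measured TCP pose, the force, the opening and the grip force at its end. only (a regular expression) keeps the lines of the reply that match it, lines (a string "A,B") keeps lines A to B, and quiet returns only ok. No shift or turn number may pass 1 either way. Input that does not fit is refused with a message, and nothing moves.
- ctrl.sense(): the state, without advancing time (a new reading comes with each control period).
- optics.capture(name): name is "side" or "top"; returns the picture (384x512x3 uint8, red, green, blue); there is no depth.
- optics.calibration(name): a dict with "fx", "fy", "cx", "cy" (pixels), "position" and "attitude" of the camera in the world. Camera axes: x right, y down, z forward; pixel columns grow to the right and rows downward; lengths in mm; the calibration is good to about 2 mm. A picture is of the moment at which its call begins. calibration takes no time and is no camera call.
- ctrl.finish_job(): hands the job in; it is judged then, once.
The state is a dict: "time_s": time; "joints": joint angles; "dq": joint speeds; "tau": joint torques, N m; "eef_pos": TCP position; "ee_rot": TCP orientation; "force": force on the tool from outside, world axes, zero at the start; "wrist_torque": the same for the moment, N m; "grip_width": opening from 0.0 (shut) to 1.0 (fully open); "grip_force": force on a finger pad.
Only numpy, scipy, OpenCV 4.12 (cv2) and the standard library are available. Lean on these libraries where they do the work, as an engineer would, in place of code of your own. Each camera call takes 0.05 s, during which the arm holds its last target. There are 200 camera calls.

## Working session

There is one attempt and no reset: what is moved stays moved. The work goes in short steps, Python scripts to look and compute and a tool call to move; the robot and the scene stay as the last step left them, time stands still between calls to the robot, and variables do not carry over. Pictures are saved under pics/ and viewed, at most 10 in all, crops included, and the job is handed in when it is done.

```bash
ls; mkdir -p pics; python3 - <<'E'
from rig import ctrl, optics
import cv2,numpy as np
a=optics.capture("side");b=optics.capture("top")
cv2.imwrite("pics/s0.png",a[:,:,::-1]);cv2.imwrite("pics/t0.png",b[:,:,::-1])
for n in("side","top"):print(optics.calibration(n))
s=ctrl.sense();print(s['eef_pos'],s['ee_rot'],s['time_s'])
E
```

```text
pics
rig.py
{'fx': 387.5018150157966, 'fy': 387.5018150157966, 'cx': 254.51641617732375, 'cy': 199.0762511105519, 'position': array([ 581.75183911, -535.07725492,  711.60727603]), 'attitude': array([-0.32950651,  0.94328384, -0.03980831,  0.00750667])}
{'fx': 372.5944803153465, 'fy': 372.5944803153465, 'cx': 254.5342571705491, 'cy': 196.4870377626417, 'position': array([461.49324281, -16.51942628, 750.3766159 ]), 'attitude': array([-0.0905765 ,  0.75935705, -0.63942056,  0.07946148])}
[172.98553571 495.65174043 404.2008398 ] [-2.26996389e-04  1.67105857e-01  9.85938786e-01 -5.38771617e-04] 0.1
```

View pics/s0.png

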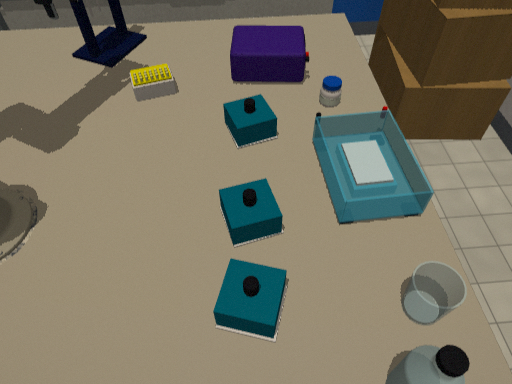

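View pics/t0.png

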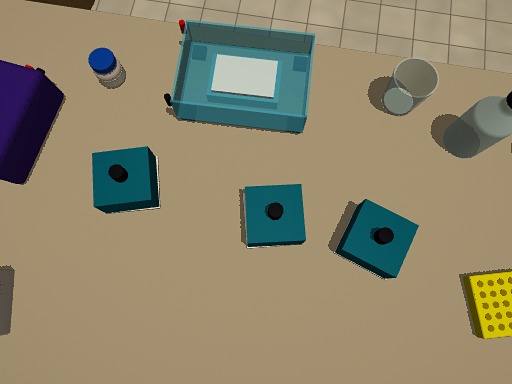

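The side view shows the knobs at about (250,106), (250,198) and (251,286), for a, b and c in order. In the top view they are at (118,173), (275,211) and (384,236). The tray, bottle and beaker sit beyond, on the +x side, and the bench in front is clear.

```bash
cat > h.py <<'E'
from rig import ctrl, optics
import cv2,numpy as np
from scipy.spatial.transform import Rotation as R
def cal(n):
    c=optics.calibration(n);K=np.array([[c['fx'],0,c['cx']],[0,c['fy'],c['cy']],[0,0,1]])
    Rm=R.from_quat(c['attitude'],scalar_first=True).as_matrix().T  # world->cam
    return K,Rm,-Rm@c['position']
def proj(n,X):
    K,Rm,t=cal(n);return cv2.projectPoints(np.array(X,float).reshape(-1,1,3),Rm,t,K,None)[0].reshape(-1,2)
def tri(ps,pt):
    P=[k@np.c_[r,t] for k,r,t in map(cal,("side","top"))]
    X=cv2.triangulatePoints(*P,np.array(ps,float).T,np.array(pt,float).T);return (X[:3]/X[3]).T
def atz(n,p,z):
    K,Rm,t=cal(n);c=-Rm.T@t;d=Rm.T@np.linalg.solve(K,[p[0],p[1],1]);return c+d*(z-c[2])/d[2]
def knob(im,p,r=13):
    x,y=p;w=im[y-r:y+r,x-r:x+r].astype(int).max(2)<50
    m=cv2.moments(w.astype(np.uint8),True);return x-r+m['m10']/m['m00'],y-r+m['m01']/m['m00']
E
python3 - <<'E'
from h import *
a=cv2.imread("pics/s0.png");b=cv2.imread("pics/t0.png")
ps=[knob(a,p) for p in((250,106),(250,198),(251,286))];pt=[knob(b,p) for p in((118,173),(275,211),(384,236))]
print(np.round(ps,1),np.round(pt,1));X=tri(ps,pt);print(X.round(1))
print(np.round(proj("side",X)-ps,1),np.round(proj("top",X)-pt,1))
tiles=[cv2.resize(b[y-48:y+48,x-48:x+48],(384,384),interpolation=2)[:,:] for x,y in((124,180),(275,214),(380,238))]
tiles=[cv2.resize(t,(266,266)) for t in tiles]
tl=[cv2.resize(a[y-40:y+40,x-40:x+40],(266,266),interpolation=2) for x,y in((250,120),(250,211),(251,298))]
cv2.imwrite("pics/m0.png",np.vstack([np.hstack(tiles),np.hstack(tl)]))
E
```

```text
[[249.  105.4]
 [249.2 197.3]
 [250.6 285.7]] [[117.9 173. ]
 [274.7 210.8]
 [382.8 235.3]]
[[ 624.2  266.2   86.8]
 [ 603.4  -32.6   85.5]
 [ 591.9 -231.    85.4]]
[[-0.1  0. ]
 [-0.   0. ]
 [ 0.1 -0. ]] [[-0.  -0.1]
 [-0.  -0. ]
 [ 0.   0.1]]
```

View pics/m0.png

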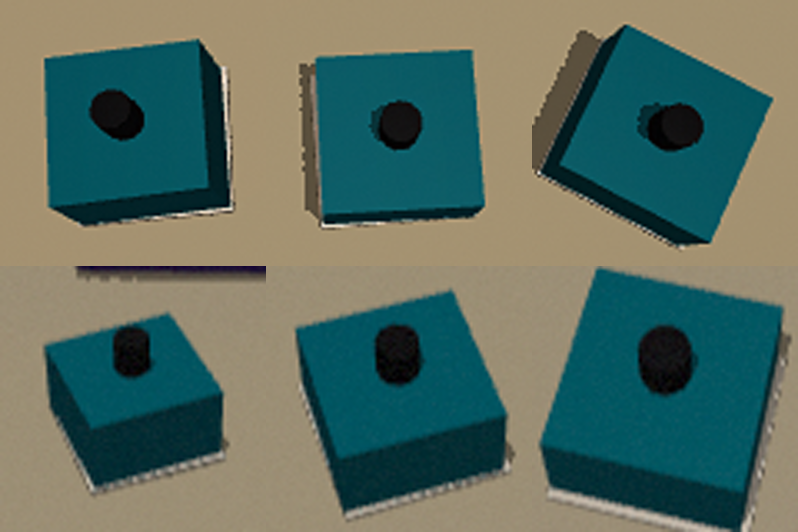

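The crops give the lid-top corners. The knob centroids triangulate to z of about 86, which fits the 68 to 98 mm span in the text. Next I'll cross-check the centres using the corners on the lid-top plane.

```bash
python3 - <<'E'
from h import *
T=[[(45,59),(198,40),(209,187),(50,207)],[(316,58),(472,51),(484,205),(322,213)],[(626,25),(772,98),(711,242),(560,165)]]
S=[[(45,347),(169,314),(222,393),(93,429)],[(297,328),(453,291),(507,415),(344,459)],[(597,268),(781,306),(743,493),(541,444)]]
ct=[(124,180),(275,214),(380,238)];cs=[(250,120),(250,211),(251,298)]
for i in range(3):
    pt=[((u-266*i)*96/266+ct[i][0]-48-.3,v*96/266+ct[i][1]-48-.3) for u,v in T[i]]
    ps=[((u-266*i)*80/266+cs[i][0]-40-.3,(v-266)*80/266+cs[i][1]-40-.3) for u,v in S[i]]
    # match side corners to top by projection at z=68
    W=[atz("top",p,68) for p in pt]; q=proj("side",W)
    m=[int(np.argmin(np.linalg.norm(np.array(ps)-x,axis=1))) for x in q]
    X=tri([ps[j] for j in m],pt)
    e=X[1]-X[0]
    print(m,X.mean(0).round(1),'z',X[:,2].round(1),'sides',np.linalg.norm(X-np.roll(X,1,0),axis=1).round(0),'yaw',round(np.degrees(np.arctan2(e[1],e[0]))%90,1), np.mean(W,0).round(1))
s=ctrl.sense();M=R.from_quat(s['ee_rot'],scalar_first=True).as_matrix();print(M.round(3))
K=np.array([[624.2,266.2,245],[603.4,-32.6,245],[591.9,-231,245]])
print((M.T@(K[0]-s['eef_pos'])).round(1),(M.T@(K[1]-K[0])).round(1),(M.T@(K[2]-K[1])).round(1),(M.T@[-150,0,0]).round(1))
E
```

```text
[1, 2, 3, 0] [624.7 266.5  69.2] z [69.2 69.6 69.7 68.3] sides [106. 107. 106. 108.] yaw 17.2 [624.5 266.8  68. ]
[1, 2, 3, 0] [604.  -33.1  69.3] z [69.6 69.8 68.1 69.6] sides [106. 107. 105. 107.] yaw 12.5 [603.3 -33.3  68. ]
[1, 2, 3, 0] [ 591.5 -231.9   70.2] z [70.9 68.7 70.9 70.1] sides [106. 107. 107. 107.] yaw 72.2 [ 591.7 -232.6   68. ]
[[-0.944  0.33  -0.001]
 [ 0.33   0.944 -0.001]
 [ 0.    -0.001 -1.   ]]
[-501.7  -67.8  159.1] [ -78.8 -289.     0.3] [ -54.5 -191.1    0.2] [ 1.416e+02 -4.940e+01  1.000e-01]
```

Careful with the scale: shifts go in shares of 750 mm and turns go in shares of pi/2 rad. That gives: -360 mm / 750 = -0.48, -315 mm / 750 = -0.42.

Request:
jog_arm(
  steps=[
    {"dx":-0.06,"dy":-0.008},
    {"dx":-0.12,"dy":-0.016},
    {"dx":-0.18,"dy":-0.024},
    {"dx":-0.24,"dy":-0.032},
    {"dx":-0.3,"dy":-0.04},
    {"dx":-0.36,"dy":-0.048},
    {"dx":-0.42,"dy":-0.056},
    {"dx":-0.48,"dy":-0.064},
  ],
  jaw=1.0,
  clamp_n=40,
)

```text
time_s: 0.9
eef_pos: [498.6, 330.6, 404.4]
ee_rot: [-0.0, 0.167, 0.986, -0.0]
force: [-0.5, 0.8, -0.2]
grip_width: 0.996
grip_force: 0.0
```

Request:
jog_arm(
  steps=[
    {"dx":-0.06,"dy":-0.008,"dz":0.0267},
    {"dx":-0.12,"dy":-0.016,"dz":0.0533},
    {"dx":-0.1667,"dy":-0.0227,"dz":0.08},
    {"dx":-0.1893,"dy":-0.0267,"dz":0.1067},
    {"dx":-0.1893,"dy":-0.0267,"dz":0.1067},
    {"dx":-0.1893,"dy":-0.0267,"dz":0.1067},
  ],
)

```text
time_s: 1.5
eef_pos: [624.3, 266.3, 324.6]
ee_rot: [-0.001, 0.167, 0.986, -0.0]
force: [-0.1, -0.0, -0.0]
grip_width: 1.002
grip_force: 0.0
```

```bash
python3 - <<'E'
from h import *
s=ctrl.sense();M=R.from_quat(s['ee_rot'],scalar_first=True).as_matrix();print(s['joints'])
print((M.T@(np.array([624.5,266.4,245])-s['eef_pos'])).round(1),s['eef_pos'])
E
```

```text
[ 2.30931872e-01  7.19953140e-01  1.07090520e+00  1.82757755e-04
  1.35178725e+00 -1.00406393e+00]
[-0.2  0.2 79.6] [624.3284323  266.2827395  324.55133648]
```

Centred over knob a. Now I'll descend and grip.

To row units: 80 mm / 750 = 0.1067, 75 mm / 750 = 0.1.

Request:
jog_arm(
  steps=[
    {"dz":0.0333},
    {"dz":0.0667},
    {"dz":0.0867},
    {"dz":0.1},
    {"dz":0.1067},
    {"dz":0.1067},
  ],
)

```text
time_s: 2.1
eef_pos: [624.5, 266.3, 245.1]
ee_rot: [0.0, 0.167, 0.986, 0.0]
force: [-0.2, 0.0, 0.9]
grip_width: 1.0
grip_force: 0.0
```

Request:
jog_arm(
  steps=[
    {},
    {},
    {},
    {},
    {},
    {},
    {},
    {},
  ],
  jaw=0.0,
  clamp_n=40,
)

```text
time_s: 2.9
eef_pos: [624.7, 266.2, 245.3]
ee_rot: [0.001, 0.167, 0.986, 0.0]
force: [1.4, 2.1, 5.5]
grip_width: 0.316
grip_force: 39.8
```

To row units: -90 mm / 750 = -0.12, -80 mm / 750 = -0.1067.

Request:
jog_arm(
  steps=[
    {"dz":-0.0107},
    {"dz":-0.0333},
    {"dz":-0.06},
    {"dz":-0.0867},
    {"dz":-0.1067},
    {"dz":-0.12},
    {"dz":-0.12},
  ],
)

```text
time_s: 3.6
eef_pos: [624.6, 265.9, 335.7]
ee_rot: [0.001, 0.167, 0.986, 0.0]
force: [-0.7, -0.3, -1.4]
grip_width: 0.311
grip_force: 40.4
```

Request:
jog_arm(
  steps=[
    {"dx":0.0187,"dy":-0.0067},
    {"dx":0.0533,"dy":-0.0187},
    {"dx":0.0933,"dy":-0.032},
    {"dx":0.1333,"dy":-0.0467},
    {"dx":0.1693,"dy":-0.0587},
    {"dx":0.1888,"dy":-0.0659},
    {"dx":0.1888,"dy":-0.0659},
    {"dx":0.1888,"dy":-0.0659},
  ],
)

```text
time_s: 4.4
eef_pos: [474.9, 266.0, 334.3]
ee_rot: [-0.0, 0.167, 0.986, -0.0]
force: [0.7, 0.3, -1.4]
grip_width: 0.312
grip_force: 40.4
```

```bash
python3 - <<'E'
from h import *
a=optics.capture("side");b=optics.capture("top")
u,v=proj("side",[[624,266,40]])[0].astype(int);p,q=proj("top",[[624,266,40]])[0].astype(int);print(u,v,p,q)
f=lambda im,x,y:cv2.resize(im[max(y-70,0):y+70,max(0,x-90):x+90,::-1],(400,320),interpolation=2)
cv2.imwrite("pics/a1.png",np.hstack([f(a,u,v),f(b,p,q)]))
E
```

```text
249 119 126 180
```

View pics/a1.png

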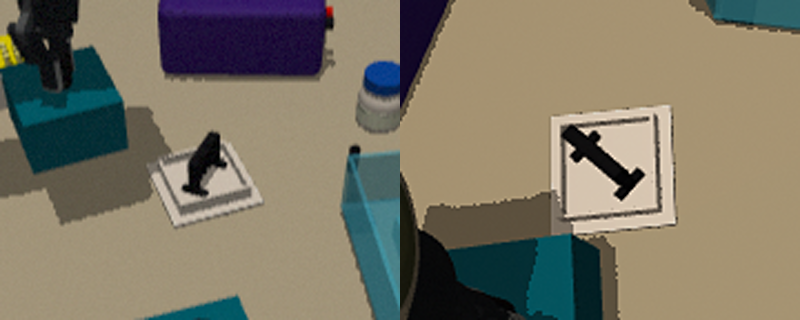

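Box a holds the black comb: in the crop the left half shows it at (205,165) in the dish, and the lid hangs level. I'll put the lid back along the same path.

To row units: -141.6 mm / 750 = -0.1888, -127 mm / 750 = -0.1693.

Request:
jog_arm(
  steps=[
    {"dx":-0.0187,"dy":0.0067},
    {"dx":-0.0533,"dy":0.0187},
    {"dx":-0.0933,"dy":0.032},
    {"dx":-0.1333,"dy":0.0467},
    {"dx":-0.1693,"dy":0.0587},
    {"dx":-0.1888,"dy":0.0659},
    {"dx":-0.1888,"dy":0.0659},
    {"dx":-0.1888,"dy":0.0659},
  ],
)

```text
time_s: 5.3
eef_pos: [624.6, 265.9, 333.8]
ee_rot: [-0.001, 0.167, 0.986, -0.0]
force: [-0.6, 0.1, -0.9]
grip_width: 0.31
grip_force: 40.4
```

Request:
jog_arm(
  steps=[
    {"dz":0.0133},
    {"dz":0.04},
    {"dz":0.0667},
    {"dz":0.0907},
    {"dz":0.1067},
    {"dz":0.1133},
    {"dz":0.1193},
    {"dz":0.1193},
  ],
)

```text
time_s: 6.1
eef_pos: [624.5, 266.3, 245.9]
ee_rot: [0.001, 0.167, 0.986, 0.0]
force: [1.1, 1.1, 1.1]
grip_width: 0.309
grip_force: 41.4
```

Request:
jog_arm(
  steps=[
    {},
    {},
    {},
    {},
    {},
    {},
  ],
  jaw=1.0,
)

```text
time_s: 6.7
eef_pos: [624.6, 266.0, 245.2]
ee_rot: [-0.0, 0.167, 0.986, -0.0]
force: [-0.2, 0.7, 0.2]
grip_width: 0.999
grip_force: 0.0
```

Request:
jog_arm(
  steps=[
    {"dz":-0.02},
    {"dz":-0.06},
    {"dz":-0.1067},
    {"dz":-0.1067},
  ],
)

```text
time_s: 7.1
eef_pos: [624.9, 266.2, 332.1]
ee_rot: [0.005, 0.167, 0.986, 0.002]
force: [0.4, -0.3, 0.7]
grip_width: 1.002
grip_force: 0.0
```

Request:
jog_arm(
  steps=[
    {"dx":-0.0147,"dy":-0.0533},
    {"dx":-0.0293,"dy":-0.1067},
    {"dx":-0.044,"dy":-0.16},
    {"dx":-0.0587,"dy":-0.2133},
    {"dx":-0.0733,"dy":-0.2667},
    {"dx":-0.088,"dy":-0.32},
    {"dx":-0.1,"dy":-0.3667},
    {"dx":-0.1051,"dy":-0.3853},
  ],
)

```text
time_s: 7.9
eef_pos: [603.4, -35.7, 325.9]
ee_rot: [0.0, 0.169, 0.986, -0.0]
force: [-0.1, 0.5, 0.0]
grip_width: 0.997
grip_force: 0.0
```

Request:
jog_arm(
  steps=[
    {},
    {},
    {},
  ],
)

```text
time_s: 8.2
eef_pos: [603.9, -31.2, 325.3]
ee_rot: [-0.0, 0.166, 0.986, 0.0]
force: [-0.2, -1.0, 0.6]
grip_width: 0.998
grip_force: 0.0
```

```bash
python3 - <<'E'
from h import *
a=optics.capture("side");b=optics.capture("top")
cv2.imwrite("pics/s1.png",a[:,:,::-1]);cv2.imwrite("pics/t1.png",b[:,:,::-1])
k=[knob(a,(249,105))],[knob(b,(118,173))];print(tri(*k))
s=ctrl.sense();M=R.from_quat(s['ee_rot'],scalar_first=True).as_matrix();print(s['eef_pos'],(M.T@(np.array([603.6,-32.9,245])-s['eef_pos'])).round(1))
f=lambda im,x,y:cv2.resize(im[y-60:y+60,x-75:x+75,::-1],(400,320),interpolation=2)
cv2.imwrite("pics/a2.png",np.hstack([f(a,249,119),f(b,126,180)]))
E
```

```text
[[621.14214083 258.19611865  99.61896379]]
[603.83478266 -31.43801343 325.23499864] [-0.3 -1.5 80.2]
```

View pics/a2.png

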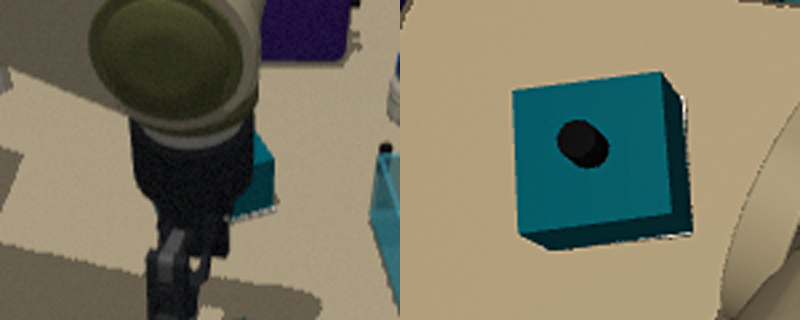

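Lid a is seated, with the top view unchanged from the start; the arm blocks the side view. Now box b.

To row units: 80 mm / 750 = 0.1067, 75 mm / 750 = 0.1.

```bash
python3 -c "
from h import *
print(knob(cv2.imread('pics/t1.png'),(118,173)))"
```

```text
(119.21923076923076, 173.6076923076923)
```

Request:
jog_arm(
  steps=[
    {"dy":-0.0007,"dz":0.0333},
    {"dy":-0.0007,"dz":0.0667},
    {"dy":-0.0007,"dz":0.0867},
    {"dy":-0.0007,"dz":0.1},
    {"dy":-0.0007,"dz":0.1067},
    {"dy":-0.0007,"dz":0.1067},
  ],
)

```text
time_s: 8.9
eef_pos: [603.6, -32.9, 245.1]
ee_rot: [-0.0, 0.167, 0.986, 0.0]
force: [-0.6, 0.0, 0.8]
grip_width: 0.996
grip_force: 0.0
```

Request:
jog_arm(
  steps=[
    {},
    {},
    {},
    {},
    {},
    {},
    {},
    {},
  ],
  jaw=0.0,
  clamp_n=40,
)

```text
time_s: 9.7
eef_pos: [603.7, -33.2, 245.8]
ee_rot: [0.0, 0.167, 0.986, 0.0]
force: [-1.4, 1.0, 5.7]
grip_width: 0.31
grip_force: 39.7
```

To row units: -90 mm / 750 = -0.12, -80 mm / 750 = -0.1067.

Request:
jog_arm(
  steps=[
    {"dz":-0.0107},
    {"dz":-0.0333},
    {"dz":-0.06},
    {"dz":-0.0867},
    {"dz":-0.1067},
    {"dz":-0.12},
    {"dz":-0.12},
  ],
)

```text
time_s: 10.4
eef_pos: [603.6, -33.3, 336.3]
ee_rot: [0.001, 0.167, 0.986, -0.0]
force: [-0.0, -0.5, -1.7]
grip_width: 0.32
grip_force: 39.8
```

Request:
jog_arm(
  steps=[
    {"dx":0.0187,"dy":-0.0067},
    {"dx":0.0533,"dy":-0.0187},
    {"dx":0.0933,"dy":-0.032},
    {"dx":0.1333,"dy":-0.0467},
    {"dx":0.1693,"dy":-0.0587},
    {"dx":0.1888,"dy":-0.0659},
    {"dx":0.1888,"dy":-0.0659},
    {"dx":0.1888,"dy":-0.0659},
  ],
)

```text
time_s: 11.2
eef_pos: [453.9, -33.3, 335.0]
ee_rot: [0.0, 0.167, 0.986, 0.0]
force: [0.2, -0.1, -1.1]
grip_width: 0.311
grip_force: 39.8
```

```bash
python3 - <<'E'
from h import *
a=optics.capture("side");b=optics.capture("top")
cv2.imwrite("pics/b1s.png",a[:,:,::-1])
u,v=proj("side",[[604,-33,40]])[0].astype(int);p,q=proj("top",[[604,-33,40]])[0].astype(int);print(u,v,p,q)
f=lambda im,x,y:cv2.resize(im[max(y-80,0):y+80,max(0,x-100):x+100,::-1],(400,320),interpolation=2)
cv2.imwrite("pics/b1.png",np.hstack([f(a,u,v),f(b,p,q)]))
E
```

```text
249 210 273 215
```

View pics/b1.png

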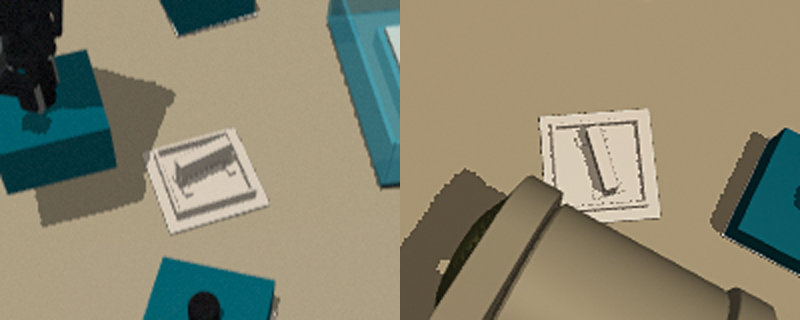

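The white comb stands in box b, at about (205,165) in the crop, so red must be in c. I'll put lid b back.

To row units: -141.6 mm / 750 = -0.1888, -127 mm / 750 = -0.1693.

Request:
jog_arm(
  steps=[
    {"dx":-0.0187,"dy":0.0067},
    {"dx":-0.0533,"dy":0.0187},
    {"dx":-0.0933,"dy":0.032},
    {"dx":-0.1333,"dy":0.0467},
    {"dx":-0.1693,"dy":0.0587},
    {"dx":-0.1888,"dy":0.0659},
    {"dx":-0.1888,"dy":0.0659},
    {"dx":-0.1888,"dy":0.0659},
  ],
)

```text
time_s: 12.1
eef_pos: [603.6, -33.1, 334.4]
ee_rot: [-0.001, 0.167, 0.986, 0.0]
force: [0.2, 0.3, -2.4]
grip_width: 0.312
grip_force: 39.8
```

Request:
jog_arm(
  steps=[
    {"dz":0.0133},
    {"dz":0.04},
    {"dz":0.0667},
    {"dz":0.0907},
    {"dz":0.1067},
    {"dz":0.1133},
    {"dz":0.1193},
    {"dz":0.1193},
  ],
)

```text
time_s: 12.9
eef_pos: [603.6, -33.3, 246.2]
ee_rot: [0.0, 0.167, 0.986, -0.0]
force: [-0.1, 0.3, -3.0]
grip_width: 0.316
grip_force: 40.1
```

Request:
jog_arm(
  steps=[
    {},
    {},
    {},
    {},
    {},
    {},
  ],
  jaw=1.0,
)

```text
time_s: 13.5
eef_pos: [603.6, -33.2, 245.7]
ee_rot: [0.0, 0.167, 0.986, -0.0]
force: [-0.2, -0.2, -0.2]
grip_width: 1.003
grip_force: 0.0
```

Request:
jog_arm(
  steps=[
    {"dz":-0.02},
    {"dz":-0.06},
    {"dz":-0.1067},
    {"dz":-0.1067},
  ],
)

```text
time_s: 13.9
eef_pos: [604.1, -33.3, 330.6]
ee_rot: [0.004, 0.167, 0.986, -0.0]
force: [0.1, -0.2, 0.7]
grip_width: 0.999
grip_force: 0.0
```

Request:
jog_arm(
  steps=[
    {"dx":-0.0147,"dy":-0.0533},
    {"dx":-0.0293,"dy":-0.1067},
    {"dx":-0.044,"dy":-0.16},
    {"dx":-0.0587,"dy":-0.2133},
    {"dx":-0.0693,"dy":-0.244},
    {"dx":-0.0727,"dy":-0.2547},
    {"dx":-0.0727,"dy":-0.2547},
    {"dx":-0.0727,"dy":-0.2547},
  ],
)

```text
time_s: 14.7
eef_pos: [592.3, -230.3, 325.4]
ee_rot: [-0.0, 0.167, 0.986, 0.0]
force: [-0.4, 0.5, 0.2]
grip_width: 1.002
grip_force: 0.0
```

```bash
python3 - <<'E'
from h import *
a=optics.capture("side");b=optics.capture("top")
s=ctrl.sense();M=R.from_quat(s['ee_rot'],scalar_first=True).as_matrix();print(s['eef_pos'],(M.T@(np.array([591.7,-231.7,245])-s['eef_pos'])).round(1))
cv2.imwrite("pics/b2.png",np.vstack([a[60:300,:,::-1],b[60:330,:,::-1]]))
E
```

```text
[ 592.3515642  -230.05317165  325.73856734] [ 0.1 -1.8 80.7]
```

View pics/b2.png

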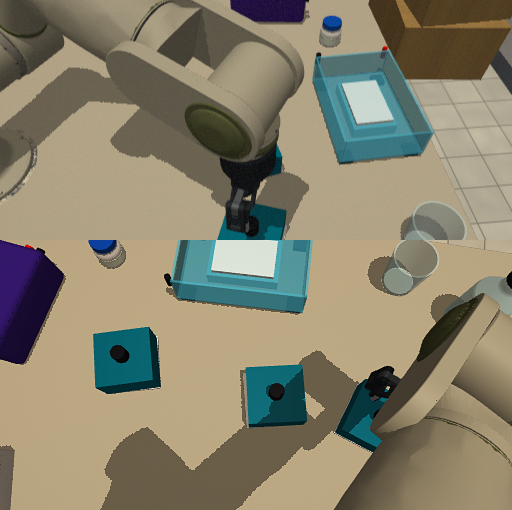

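Lids a and b both look seated in the top view, with knobs at (119,174) and (277,212). The gripper is over c. Grip and lift it.

To row units: 80 mm / 750 = 0.1067, -1.5 mm / 750 = -0.002.

Request:
jog_arm(
  steps=[
    {"dy":-0.002,"dz":0.0333},
    {"dy":-0.002,"dz":0.0667},
    {"dy":-0.002,"dz":0.0867},
    {"dy":-0.002,"dz":0.1},
    {"dy":-0.002,"dz":0.1067},
    {"dy":-0.002,"dz":0.1067},
  ],
)

```text
time_s: 15.4
eef_pos: [591.7, -232.8, 245.7]
ee_rot: [-0.0, 0.167, 0.986, 0.0]
force: [0.0, -0.2, -0.3]
grip_width: 0.999
grip_force: 0.0
```

Request:
jog_arm(
  steps=[
    {},
    {},
    {},
    {},
    {},
    {},
    {},
    {},
  ],
  jaw=0.0,
  clamp_n=40,
)

```text
time_s: 16.2
eef_pos: [591.7, -233.0, 246.3]
ee_rot: [0.0, 0.167, 0.986, -0.0]
force: [0.3, 1.1, 5.2]
grip_width: 0.312
grip_force: 39.7
```

Request:
jog_arm(
  steps=[
    {"dz":-0.0107},
    {"dz":-0.0333},
    {"dz":-0.06},
    {"dz":-0.0867},
    {"dz":-0.1067},
    {"dz":-0.12},
    {"dz":-0.12},
  ],
)

```text
time_s: 16.9
eef_pos: [591.6, -233.0, 336.8]
ee_rot: [0.001, 0.167, 0.986, -0.0]
force: [0.6, 0.5, -1.7]
grip_width: 0.31
grip_force: 39.5
```

Request:
jog_arm(
  steps=[
    {"dx":0.0187,"dy":-0.0067},
    {"dx":0.0533,"dy":-0.0187},
    {"dx":0.0933,"dy":-0.032},
    {"dx":0.1333,"dy":-0.0467},
    {"dx":0.1693,"dy":-0.0587},
    {"dx":0.1888,"dy":-0.0659},
    {"dx":0.1888,"dy":-0.0659},
    {"dx":0.1888,"dy":-0.0659},
  ],
)

```text
time_s: 17.7
eef_pos: [441.9, -233.0, 335.4]
ee_rot: [-0.0, 0.167, 0.986, 0.0]
force: [0.4, -0.4, -1.9]
grip_width: 0.311
grip_force: 39.5
```

```bash
python3 - <<'E'
from h import *
a=optics.capture("side")
cv2.imwrite("pics/c1.png",a[60:,:,::-1])
E
```

```text
(no output)
```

View pics/c1.png

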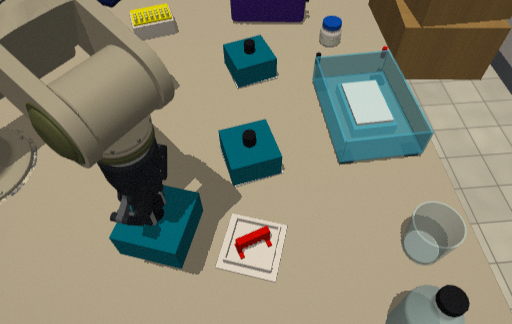

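The red comb stands upright in c at about (253,240), and lids a and b are seated. Now I'll set lid c down gently on the bench.

To row units: 92 mm / 750 = 0.1227, 90 mm / 750 = 0.12.

Request:
jog_arm(
  steps=[
    {"dz":0.0133},
    {"dz":0.04},
    {"dz":0.0667},
    {"dz":0.0907},
    {"dz":0.1067},
    {"dz":0.1147},
    {"dz":0.12},
    {"dz":0.1227},
  ],
)

```text
time_s: 18.55
eef_pos: [441.8, -233.0, 243.7]
ee_rot: [0.0, 0.167, 0.986, -0.0]
force: [0.3, 0.2, -1.1]
grip_width: 0.314
grip_force: 39.5
```

Request:
jog_arm(
  steps=[
    {"dz":0.0013},
    {"dz":0.0027},
    {"dz":0.004},
    {"dz":0.004},
    {"dz":0.004},
  ],
)

```text
time_s: 19.05
eef_pos: [441.6, -233.0, 240.8]
ee_rot: [0.0, 0.167, 0.986, -0.0]
force: [0.1, -0.1, -2.1]
grip_width: 0.314
grip_force: 39.5
```

To row units: 0.7 mm / 750 = 0.0009.

Request:
jog_arm(
  steps=[
    {"dz":0.0009},
    {"dz":0.0009},
    {"dz":0.0009},
  ],
)

```text
time_s: 19.35
eef_pos: [441.6, -233.0, 240.2]
ee_rot: [0.0, 0.167, 0.986, -0.0]
force: [-0.6, -0.7, 2.4]
grip_width: 0.313
grip_force: 39.9
```

Request:
jog_arm(
  steps=[
    {},
    {},
    {},
    {},
    {},
    {},
  ],
  jaw=1.0,
)

```text
time_s: 19.95
eef_pos: [441.6, -232.9, 240.0]
ee_rot: [-0.0, 0.167, 0.986, 0.0]
force: [0.5, -0.5, -0.1]
grip_width: 0.999
grip_force: 0.0
```

Request:
jog_arm(
  steps=[
    {"dz":-0.0133},
    {"dz":-0.0467},
    {"dz":-0.0933},
    {"dz":-0.1467},
    {"dx":0.04,"dz":-0.1867},
    {"dx":0.0933,"dz":-0.2},
    {"dx":0.1333,"dz":-0.2},
    {"dx":0.1333,"dz":-0.2},
  ],
)

```text
time_s: 20.75
eef_pos: [345.1, -198.8, 391.1]
ee_rot: [0.0, 0.168, 0.986, -0.0]
force: [-0.1, 0.2, 0.1]
grip_width: 1.001
grip_force: 0.0
```

Request:
jog_arm(
  steps=[
    {},
    {},
    {},
  ],
)

```text
time_s: 21.05
eef_pos: [347.8, -200.2, 389.9]
ee_rot: [-0.0, 0.167, 0.986, 0.0]
force: [-0.3, -0.3, 0.4]
grip_width: 1.002
grip_force: 0.0
```

```bash
python3 - <<'E'
from h import *
a=optics.capture("side");b=optics.capture("top")
cv2.imwrite("pics/e.png",np.vstack([a[60:,:,::-1],b[120:350,:,::-1]]))
E
```

```text
(no output)
```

View pics/e.png

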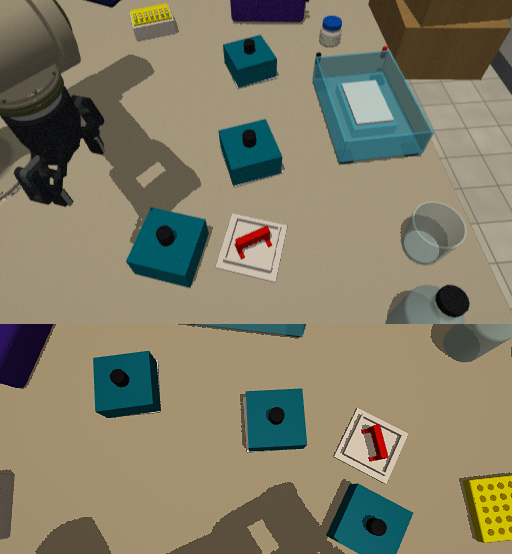

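Lid c stands flat on the bench in front of its box, with its knob at (165,236) in the side crop. The red comb is upright at (253,240), lids a and b are on their boxes, and the gripper is clear.

```bash
python3 -c "
from rig import ctrl, optics
print(ctrl.finish_job())"
```

```text
the job is handed in; nothing more can be done
None
```

The red comb was in the right box (c); its lid now stands knob up on the bench in front of it, lids a and b are back on their boxes, and the job is handed in at about 21 s (no verdict was returned).

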